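Hold the model roof over its house

TASK

An architecture model is being finished on the dorm desk: take the large gable roof off the cutting mat by the raised bar along its ridge, gripping the card lightly (well under 60 N on the bar), and carry it over the pile of textbooks to the larger, oblong house shell. The glue on the wall tops is still wet, so stop with the roof hovering about 1 cm above the walls, level, centred and turned to match the house with an even overhang all round, never touching the house, and finish still holding it there, without knocking anything else on the desk.

Things in the scene. Friction and masses are not known exactly. Their poses are not given: they have to be found in the camera images.
- roof: The large gable roof, card, 80 g give or take a third, lying on the mat. Flat eaves plate 120 mm (its x) by 90 mm (its y), 4 mm thick; two slopes rise from the long edges to a ridge along its x, 28 mm above the underside, which carries a bar. Origin: centre of the underside; z up. It looks the same turned half round.
- ridge_bar (a point): On the roof, 46 mm straight above its origin: where to grip. The solid upright bar (a closed roof lantern with a dark band) is 50 mm along the roof's x, 22 mm across its y, its top 60 mm above the underside; grip it across the 22 mm. Beside it the slopes are 23 mm above the underside, so keep the fingertips higher than about 24 mm.
- house: The oblong house shell, open on top, fixed to the desk: paper-white walls 100 mm (its x) by 70 mm (its y) outside, 5 mm thick, on a card foot 124 x 94 x 4 mm, wall tops 60 mm above the desk. Origin: centre of the underside, on the desk; z up. The roof's x goes along the house's x (either way round) and overhangs 10 mm on every side.
- wall_top (a point): The point over the house's centre level with its wall tops, 60 mm above the desk; axes as the house's. The house is left or right of the books, the mat on the other side. The roof's origin must hover here, about 10 mm higher.
- books: A fixed pile of five textbooks between the mat and the house, about 250 mm along its x, 170 mm across its y, 110 mm high; with the calculator lying on it 124 mm. Origin: centre of the underside, on the desk.
- mat: Flat grey cutting mat, fixed, 300 mm (x) by 220 mm (y), 3 mm thick; the roofs lie on it. Origin: centre of its underside, on the desk.
- garage: Small square garage shell, bystander, fixed, 56 mm square and 40 mm high on a 76 mm foot, beyond the house. Origin: centre of the underside.
- small_roof: The garage's roof, bystander, loose on the mat: stepped, 76 mm square, with a 16 mm square knob, 34 mm high. Origin: centre of the underside. Leave it alone.
- calculator: Black pocket calculator, bystander, loose on top of the books, 140 x 76 x 14 mm. Origin: centre of the underside.
- mug: White mug, bystander, loose beyond the books, 80 mm across, 90 mm high. Origin: centre of the underside.
- glue: White glue bottle, bystander, loose beyond the books, 36 mm across, 110 mm high. Origin: centre of the underside.
- tape: Roll of clear tape, bystander, lying loose nearer the robot, 60 mm across, 20 mm high. Origin: centre of the underside.
- mouse: Black round computer mouse, bystander, loose nearer the robot, 56 mm across, 30 mm high. Origin: centre of the underside.

How it is judged:
On the way, in this order (a step that is already met when the one before it is completed fails the run):
1. the roof is lifted off the mat, at least 40 mm up (height (world z) of roof above 0.04 m), for 0.1 s.
2. the roof passes over the pile of books (its centre above the pile, higher than the books) (z of roof in the frame of books above 0.11 m and x of roof in the frame of books between -0.15 and 0.15 m and y of roof in the frame of books between -0.085 and 0.085 m), for 0.05 s.
At the end, for the whole second after the job is handed in: The fingers hold the roof, at rest, its underside 4 to 20 mm above the house's wall tops, its centre within 9 mm of the house's centre, its long side within 0.10 rad of the house's, level within 0.08 rad, and not touching the house (z of roof in the frame of wall_top between 0.004 and 0.02 m and horizontal distance between roof and wall_top below 0.009 m and angle between the x axis of roof and the x axis of house, either way round below 0.1 rad and angle between roof's own z axis and vertical below 0.08 rad and contact force between roof and the fingers above 2 N and contact force between roof and house below 0.2 N and linear speed of roof below 0.02 m/s and angular speed of roof below 0.15 rad/s); the arm keeps its last pose, push and grip.
It fails at once if the roof is squeezed with more than 60 N a finger (contact force between the fingers and roof above 120 N).
It fails at once if the house is touched (over 0.5 N) (contact force between anything else and house above 0.5 N).
It fails at once if the books are knocked by the robot or the roof (over 3 N) (contact force between any of the arm, the fingers, roof and books above 3 N).
It fails at once if the garage is knocked (over 3 N) (contact force between anything else and garage above 3 N).
It fails at once if the garage's small roof, calculator, mug, glue bottle, tape or mouse is moved more than 12 mm (distance of any of small_roof, calculator, mug, glue, tape, mouse from where it was at the start of the episode above 0.012 m).
It also fails if it takes over 38 s, if anything falls off the work surface, if the arm or the gripper's body presses on something with over 40 N, if the wrist force passes 120 N, or if a joint passes its speed limit or range.

ROBOT

A 6-joint arm with a two-finger parallel gripper is mounted at the origin on the work surface. World frame = base frame: x ahead of the robot, y to its left, z up, the work surface at z = 0. Lengths are in m, angles in rad, forces in N, time in s.
With the tool pointing down it reaches from about 0.35 to 0.925 m from the base axis. Payload 6.4 kg.
Tool frame: the origin (TCP) lies on the centre line of the jaws, within the pads' length; the fingertips stand 11 mm ahead of it and the grasp point (between the pads) lies 8 mm behind it; z points along the fingers, y is the line along which they close (so a half turn about z gives the same grasp; the last joint's range is limited). The gripper opens to 85 mm and grips with 20 to 120 N. Pads are 22 mm wide; open, the fingers measure 114 mm over their backs; the gripper's body (76 mm by 85 mm) begins 54 mm behind the grasp point. The pads swing forward as they close: fully open they stand 13 mm farther back than shut.
Start: joints at [-1.349, 0.245, 1.558, -0, 1.339, -0.174], TCP at [0.251, -0.6, 0.21] pointing down, gripper open.
Joint ranges: [-3.13, 3.13], [-1.02, 2.26], [0.13, 2.54], [-0.95, 4.09], [0.21, 2.88], [-2.74, 2.74]. Speed limits (rad/s): [2.57, 2.57, 3.14, 3.14, 3.14, 3.14].

INTERFACE

Orientations are given as a rotation vector (axis times angle).
In Python, from bench import bot gives the robot as it stands.
- The arm moves only by the shell command python3 -m inch 'ROWS' [FORCE]. ROWS is text: rows parted by semicolons, each of 7 numbers parted by spaces: the shift along the tool's x, y, z in mm, then the turn, a rotation vector about the tool's x, y, z in degrees, then the gripper's target within -1 to 1 (fully open at 1, half-way at 0, shut at -1). A call has exactly 8 rows; each row is the pose to reach, as a shift and turn from the pose commanded when the call began, along the tool's axes at that moment; what a row does not reach only later rows make up. A row lasts 1/8 s, in which the tool goes at most 62.5 mm and 10.7 degrees, less where a joint would pass 70% of its speed; a pose out of reach is approached as far as the arm can. A call with a gripper value outside its range is refused whole. The fingers move at their own pace and stop on an object; FORCE is the grip in N (left out, the last holds). Time passes only in rows, so rows that repeat a pose let the fingers close, or fill a call up. It gives the time, the measured TCP pose, the force, the opening and the grip force at its end, in the units of the state.
- bot.state(): the state, without advancing time (a new reading comes with each control period).
- bot.get_image(name): name is "side" or "top"; returns (picture, depth): 420x560x3 uint8, red, green, blue; 420x560 float32, m along the optical axis (not along the pixel's ray), 0 where there is no reading.
- bot.camera_params(name): a dict with "fx", "fy", "cx", "cy" (pixels), "k1" (the pictures are not rectified: a ray, as slopes to the right and down, at radius r is drawn at 1 + k1 r^2 times it, then the intrinsics apply), "camera_from_world" (4x4, takes a point from world to camera coordinates). Camera axes: x right, y down, z forward; pixel columns grow to the right and rows downward; lengths in m; the calibration is good to about 2 mm. A picture is of the moment at which its call begins. camera_params takes no time and is no camera call.
- bot.job_done(): hands the job in; it is judged then, once.
The state is a dict: "time_s": time; "qpos": joint angles; "joint_vel": joint speeds; "effort": joint torques, N m; "eef_pos": TCP position; "ee_rot": TCP orientation; "ft_force": force on the tool from outside, world axes, zero at the start; "torque": the same for the moment, N m; "grip_width": finger opening in m; "grasp_force": force on a finger pad.
Only numpy, scipy, OpenCV 4.12 (cv2) and the standard library are available. Lean on these libraries where they do the work, as an engineer would, in place of code of your own. Each camera call takes 0.05 s, during which the arm holds its last target. There are 200 camera calls.

## Working session

There is one attempt and no reset: what is moved stays moved. The work goes in short steps, Python scripts to look and compute and a shell command to move; the robot and the scene stay as the last step left them, time stands still between calls to the robot, and variables do not carry over. Pictures are saved under pics/ and viewed, at most 10 in all, crops included, and the job is handed in when it is done.

```bash
ls; mkdir -p pics
cat > h.py <<'E'
import numpy as np, cv2
from bench import bot
def snap(name,tag):
    im,d=bot.get_image(name); cv2.imwrite(f'pics/{tag}.png',im[:,:,::-1]); np.savez(f'pics/{tag}.npz',im=im,d=d); return im,d
def world(name,d):
    p=bot.camera_params(name); K=np.array([[p['fx'],0,p['cx']],[0,p['fy'],p['cy']],[0,0,1.]])
    h,w=d.shape; v,u=np.mgrid[:h,:w]
    n=cv2.undistortPoints(np.stack([u,v],-1).reshape(-1,1,2).astype(float),K,np.array([p['k1'],0,0,0.])).reshape(h,w,2)
    c=np.dstack([n*d[...,None],d]); T=np.linalg.inv(np.array(p['camera_from_world']))
    W=c@T[:3,:3].T+T[:3,3]; W[d==0]=np.nan; return W
E
python3 - <<'E'
from h import *
for c in('top','side'):
    snap(c,c+'1'); print(c,bot.camera_params(c))
print(bot.state())
E
```

```text
pics
top {'fx': 411.1094649029901, 'fy': 411.1094649029901, 'cx': 283.5645052885725, 'cy': 215.89725471853396, 'k1': 0.007598619202986404, 'camera_from_world': array([[-0.02311716, -0.9995879 ,  0.01701853, -0.00166437],
       [-0.98876024,  0.02034494, -0.1481191 ,  0.58865605],
       [ 0.14771182, -0.02025134, -0.98882309,  0.95820023],
       [ 0.        ,  0.        ,  0.        ,  1.        ]])}
side {'fx': 433.82746394774534, 'fy': 433.82746394774534, 'cx': 285.8493993009458, 'cy': 203.7424711815844, 'k1': 0.0025608152133359064, 'camera_from_world': array([[ 0.94934099, -0.31377147, -0.01729615, -0.55298288],
       [-0.25038031, -0.72199069, -0.64501096,  0.1983934 ],
       [ 0.18989838,  0.61666596, -0.76397755,  0.85548975],
       [ 0.        ,  0.        ,  0.        ,  1.        ]])}
{'time_s': 0.1, 'qpos': array([-1.34911822e+00,  2.45755750e-01,  1.55890310e+00,  1.73693550e-06,
        1.33866511e+00, -1.74103907e-01]), 'joint_vel': array([-8.41541861e-04, -1.70395963e-03, -1.90511264e-03, -9.59350421e-05,
       -4.26461925e-04,  1.75430478e-03]), 'effort': array([-4.79032315e-04, -4.30669999e+01, -3.27129221e+01, -1.40383277e-04,
        2.85409042e-03, -1.62574065e-05]), 'eef_pos': array([ 0.25047898, -0.59922259,  0.20907726]), 'ee_rot': array([-3.07858245e+00, -6.17302294e-01,  6.19958413e-05]), 'ft_force': array([-0.61171383,  0.06752075, -0.15861879]), 'torque': array([-0.01850548, -0.01430848, -0.0606727 ]), 'grasp_force': 0.0, 'grip_width': 0.08523656107051576}
```

View pics/top1.png

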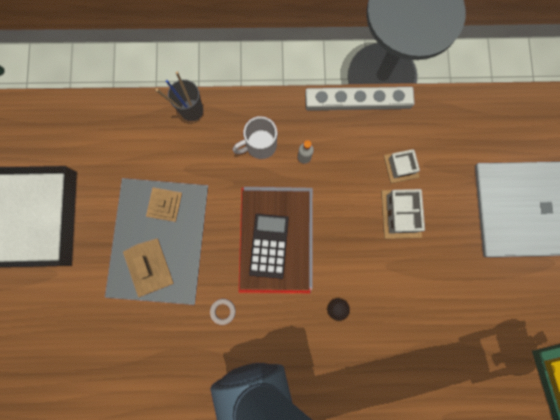

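View pics/side1.png

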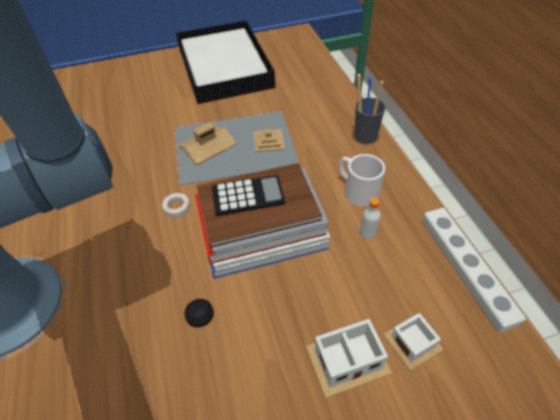

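The top view shows the roof at about (147,267) with its bar at (146,266), the house at (405,212), the books at (276,240) and the tape and mouse at (222,312) and (339,309). The side view agrees. Next I measure all of these.

```bash
cat > m.py <<'E'
from h import *
def rect(P,n):
    P=P[~np.isnan(P).any(1)]; 
    r=cv2.minAreaRect((P[:,:2]*1000).astype(np.float32)); print(n,len(P),'c',np.round(r[0],1),'size',np.round(r[1],1),'ang',round(r[2],1),'z50',round(float(np.median(P[:,2])),4),'zmax',round(float(P[:,2].max()),4))
if __name__=='__main__':
  for c in('top','side'):
    f=np.load(f'pics/{c}1.npz'); W=world(c,f['d']); z=W[...,2]; x=W[...,0];y=W[...,1]
    def box(x0,x1,y0,y1,z0,z1): return W[(x>x0)&(x<x1)&(y>y0)&(y<y1)&(z>z0)&(z<z1)]
    if c=='top': print('centre px',W[267,147],W[212,405],W[240,276],W[312,222],W[309,339],W[205,163],W[165,404],W[150,305],W[138,262])
    rx,ry=(0.43,.32) 
    a=W[267,147] if c=='top' else a; b=W[212,405] if c=='top' else b
    s=W[205,163] if c=='top' else s
    R=box(a[0]-.08,a[0]+.08,a[1]-.09,a[1]+.09,.0055,.08)
    R=R[np.hypot(R[:,0]-s[0],R[:,1]-s[1])>.055]
    rect(R,c+' roof'); rect(R[R[:,2]>.045],c+' bar')
    H=box(b[0]-.08,b[0]+.065,b[1]-.09,b[1]+.07,.05,.075); rect(H,c+' housetop')
    B=box(.3,.62,-.15,.2,.09,.14); rect(B,c+' books')
    B=box(.25,.62,-.15,.2,.116,.14); rect(B,c+' calc')
E
python3 m.py
```

```text
centre px [0.47207947 0.31035231 0.0522292 ] [ 0.59300316 -0.31454364  0.03737754] [0.52293599 0.0051554  0.12206568] [ 0.35977116  0.1413184  -0.00234856] [ 0.36261083 -0.14202716  0.03209703] [0.62290318 0.2805797  0.03517571] [ 0.72021042 -0.32935565  0.00874247] [ 0.74192235 -0.06898589  0.08158833] [0.7997781  0.03602193 0.00699711]
top roof 2188 c [472.5 310.7] size [158.7 179.6] ang 0.2 z50 0.0183 zmax 0.0678
top bar 260 c [474.  321.7] size [50.  23.5] ang 19.9 z50 0.0628 zmax 0.0678
top housetop 455 c [ 595.5 -314.6] size [100.3  72.3] ang 0.7 z50 0.0591 zmax 0.0664
top books 6459 c [518.6   5.3] size [161.1 207.3] ang 88.1 z50 0.1113 zmax 0.1287
top calc 2142 c [512.4  21.8] size [ 75.9 139.8] ang 83.5 z50 0.1228 zmax 0.1287
side roof 1352 c [472.5 307.6] size [173.1 157.9] ang 87.7 z50 0.0212 zmax 0.066
side bar 233 c [470.2 320.7] size [52.  26.9] ang 22.5 z50 0.0607 zmax 0.066
side housetop 990 c [ 593.  -315.6] size [100.6  71.9] ang 0.7 z50 0.059 zmax 0.0645
side books 6994 c [516.8   3.8] size [166.6 210.5] ang 88.3 z50 0.1104 zmax 0.1268
side calc 2062 c [509.2  20.7] size [ 79.5 139.7] ang 82.9 z50 0.1223 zmax 0.1268
```

Bar at about (0.472, 0.321) with its long axis at 20–21°. House at (0.594, -0.315) with its axis at 0.7°. Sizes and heights match the given values, so I move over the roof.

```bash
python3 -m inch '30 -28 -4 0 0 0 1;80 -76 -10 0 0 0 1;135 -128 -16 0 0 0 1;190 -180 -22 0 0 0 1;245 -232 -28 0 0 0 1;300 -284 -34 0 0 0 1;340 -322 -38 0 0 0 1;357 -338 -40 0 0 0 1' 25
python3 -m inch '15 -30 0 0 0 0 1;40 -84 4 0 0 0 1;67 -140 8 0 0 1 1;94 -197 14 0 0 2 1;122 -256 20 0 0 2.5 1;152 -318 30 0 0 2.5 1;182 -382 42 0 0 2.5 1;203 -426 50 0 0 2.5 1'
cat > go.py <<'E'
# python go.py x y z yaw_deg(of tool x): shift/turn in tool axes from measured pose
from h import *; import sys
from scipy.spatial.transform import Rotation as R
s=bot.state(); x,y,z,a=map(float,sys.argv[1:]); r=R.from_rotvec(s['ee_rot']); t=R.from_euler('z',a,degrees=True)*R.from_euler('x',180,degrees=True)
m=r.as_matrix(); print('yaw',np.degrees(np.arctan2(m[1,0],m[0,0])).round(2),'shift',np.round(m.T@(np.array([x,y,z])-s['eef_pos'])*1000,1),'turn',np.degrees((r.inv()*t).as_rotvec()).round(2),s['qpos'].round(2),s['time_s'])
E
python3 go.py .472 .321 .042 20.5
python3 - <<'E'
from h import *
for c in('top','side'): snap(c,c+'2')
E
```

```text
time_s: 1.1
eef_pos: [0.4441, -0.1614, 0.2489]
ee_rot: [-3.08, -0.617, -0.0]
ft_force: [0.2, -0.0, 0.7]
grip_width: 0.0852
grasp_force: 0.0
time_s: 2.1
eef_pos: [0.4661, 0.3029, 0.1995]
ee_rot: [3.093, 0.551, -0.0]
ft_force: [0.9, -0.6, 1.5]
grip_width: 0.0854
grasp_force: 0.0
yaw 20.2 shift [ 11.8 -15.  157.5] turn [ 0.01  0.   -0.3 ] [ 0.37  0.04  1.81 -0.    1.3   1.59] 2.1
```

View pics/side2.png

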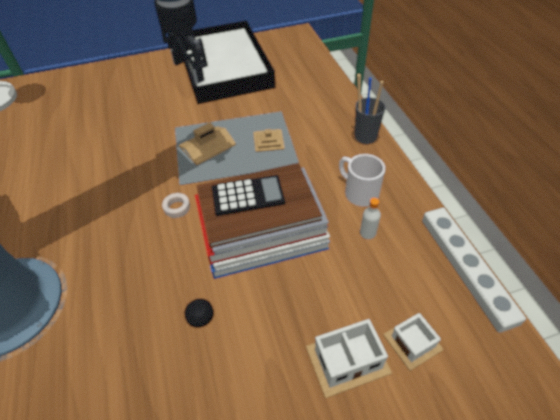

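The side view shows the gripper above the mat and clear of everything. The roof is unobstructed at (207,142). I descend after a settled reading.

```bash
python3 go.py .472 .321 .042 20.5
```

```text
yaw 20.53 shift [ 13.  -12.3 155.9] turn [-0.07  0.19  0.03] [0.38 0.04 1.81 0.   1.3  1.59] 2.2
```

```bash
python3 -m inch '0 0 5 0 0 0 1;0 0 10 0 0 0 1;0 0 20 0 0 0 1;0 0 30 0 0 0 1;0 0 40 0 0 0 1;0 0 40 0 0 0 1;0 0 40 0 0 0 1;0 0 40 0 0 0 1'; python3 go.py .472 .321 .042 20.5
```

```text
time_s: 3.2
eef_pos: [0.4669, 0.301, 0.1606]
ee_rot: [-3.093, -0.55, -0.002]
ft_force: [-0.5, 0.5, 0.3]
grip_width: 0.0852
grasp_force: 0.0
yaw 20.18 shift [ 11.6 -17.  118.7] turn [-0.   -0.06 -0.32] [0.37 0.08 1.84 0.   1.22 1.59] 3.2
```

```bash
python3 -m inch '2 -3 6 0 0 0 1;5 -7 15 0 0 0 1;8 -12 28 0 0 0 1;11 -15 42 0 0 0 1;11.5 -16 52 0 0 0 1;11.5 -16 60 0 0 0 1;11.5 -16 60 0 0 0 1;11.5 -16 60 0 0 0 1'
python3 - <<'E'
from h import *
ims=[]
for c,(u,v) in(('top',(147,267)),('side',(207,142))):
    im,d=snap(c,c+'3'); ims.append(cv2.resize(im[v-70:v+70,u-70:u+70],(400,400),interpolation=cv2.INTER_CUBIC))
cv2.imwrite('pics/c3.png',np.hstack(ims)[:,:,::-1])
p=[bot.state()['eef_pos'] for _ in range(1)]; print(p)
E
python3 go.py .472 .321 .042 20.5
```

```text
time_s: 4.2
eef_pos: [0.4722, 0.3199, 0.1006]
ee_rot: [-3.093, -0.55, -0.001]
ft_force: [0.0, 0.2, -0.5]
grip_width: 0.0854
grasp_force: 0.0
[array([0.47225332, 0.31991618, 0.10075138])]
yaw 20.17 shift [ 0.1 -1.1 58.8] turn [-0.01 -0.07 -0.33] [0.4  0.19 1.84 0.   1.11 1.62] 4.3
```

View pics/c3.png

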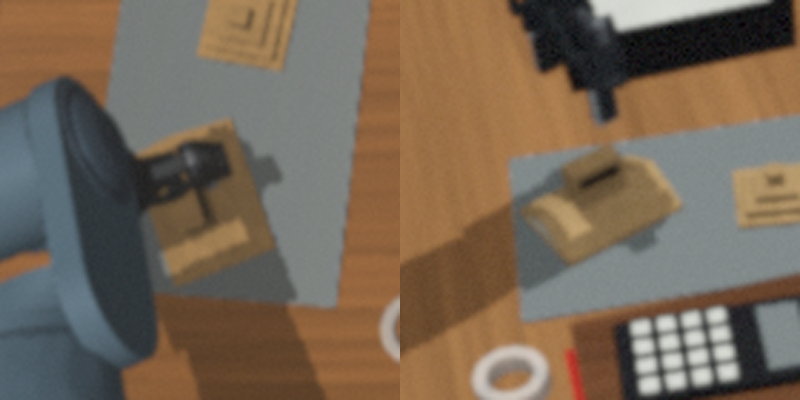

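The crop shows the gripper above the roof with its jaws across the bar. I check the finger position against the depth data, then descend.

Run:
```python
from m import *
for c in('top','side'):
    W=world(c,np.load(f'pics/{c}3.npz')['d']); x,y,z=W[...,0],W[...,1],W[...,2]
    n=(abs(x-.472)<.09)&(abs(y-.321)<.09)
    rect(W[n&(z>.09)&(z<.125)],c+' fingers'); rect(W[n&(z>.045)&(z<.07)],c+' bar')
```

```text
return _methods._mean(a, axis=axis, dtype=dtype,
  ret = ret.dtype.type(ret / rcount)
Traceback (most recent call last):
  File "m.py", line 4, in rect
    r=cv2.minAreaRect((P[:,:2]*1000).astype(np.float32)); print(n,len(P),'c',np.round(r[0],1),'size',np.round(r[1],1),'ang',round(r[2],1),'z50',round(float(np.median(P[:,2])),4),'zmax',round(float(P[:,2].max()),4))
                                                                                                                                                                                                     ~~~~~~~~~~^^
ValueError: zero-size array to reduction operation maximum which has no identity
```

```bash
python3 - <<'E' 2>/dev/null
from m import *
for c in('top','side'):
    W=world(c,np.load(f'pics/{c}3.npz')['d']); x,y,z=W[...,0],W[...,1],W[...,2]
    n=(abs(x-.472)<.1)&(abs(y-.321)<.1)
    for a,b in((.045,.07),(.08,.15),(.15,.19)):
        q=W[n&(z>a)&(z<b)]
        print(c,a,len(q)); 
        if len(q)>3: rect(q,'')
E
```

```text
top 0.045 156
 156 c [471.5 320.8] size [45.3 23.3] ang 20.4 z50 0.0627 zmax 0.0671
top 0.08 8
 8 c [483.2 270.9] size [2.8 8.6] ang 52.6 z50 0.1444 zmax 0.149
top 0.15 43
 43 c [489.3 257.9] size [18.5 37.5] ang 54.6 z50 0.1864 zmax 0.19
side 0.045 231
 231 c [469.7 321.1] size [51.7 27.3] ang 20.8 z50 0.0608 zmax 0.0668
side 0.08 88
 88 c [471.5 315.5] size [ 23.7 106.3] ang 19.9 z50 0.1436 zmax 0.1499
side 0.15 253
 253 c [468.5 318.8] size [ 25.1 150.4] ang 20.9 z50 0.17 zmax 0.1899
```

```bash
python3 -m inch '0 -1 6 0 0 0 1;0 -1 16 0 0 0 1;0 -1 28 0 0 0 1;0 -1 40 0 0 0 1;0 -1 50 0 0 0 1;0 -1 56 0 0 0 1;0 -1 58 0 0 0 1;0 -1 58 0 0 0 0.3' 25 && python3 -m inch '0 0 0 0 0 0 0;0 0 0 0 0 0 -0.2;0 0 0 0 0 0 -0.3;0 0 0 0 0 0 -0.4;0 0 0 0 0 0 -0.5;0 0 0 0 0 0 -0.7;0 0 0 0 0 0 -1;0 0 0 0 0 0 -1' 25
```

```text
time_s: 5.3
eef_pos: [0.4717, 0.3208, 0.0422]
ee_rot: [-3.093, -0.55, -0.001]
ft_force: [0.5, -0.6, 0.3]
grip_width: 0.0699
grasp_force: 0.0
time_s: 6.3
eef_pos: [0.4714, 0.3207, 0.0421]
ee_rot: [3.093, 0.55, -0.0]
ft_force: [-0.6, -0.2, -0.4]
grip_width: 0.0
grasp_force: 0.0
```

The gripper closed fully without a grip, so I look again.

```bash
python3 - <<'E' 2>/dev/null
from m import *
ims=[]
for c,(u,v) in(('top',(147,267)),('side',(207,142))):
    im,d=snap(c,c+'4'); ims.append(cv2.resize(im[v-50:v+50,u-50:u+50],(400,400),interpolation=cv2.INTER_CUBIC))
    W=world(c,d); x,y,z=W[...,0],W[...,1],W[...,2]
    n=(abs(x-.472)<.1)&(abs(y-.321)<.1)
    for a,b in((.045,.068),(.07,.09),(.09,.13)):
        q=W[n&(z>a)&(z<b)]
        if len(q)>3: rect(q,f'{c} {a}')
cv2.imwrite('pics/c4.png',np.hstack(ims)[:,:,::-1]); s=bot.state(); print(s)
E
```

```text
top 0.045 88 c [458.8 316.2] size [17.4 23.5] ang 20.7 z50 0.0622 zmax 0.0679
top 0.07 9 c [465.  314.9] size [ 3.1 10.2] ang 44.3 z50 0.0769 zmax 0.0851
top 0.09 37 c [475.6 294.6] size [13.4 29.3] ang 25.8 z50 0.1194 zmax 0.1289
side 0.045 192 c [470.3 320.4] size [52.3 25. ] ang 22.4 z50 0.0593 zmax 0.0661
side 0.07 61 c [467.9 312.3] size [15.7 24.9] ang 79.5 z50 0.0796 zmax 0.0895
side 0.09 139 c [466.3 317.8] size [24.7 89.9] ang 24.9 z50 0.1147 zmax 0.1297
{'time_s': 6.4, 'qpos': array([ 3.98609322e-01,  2.74422574e-01,  1.86056676e+00, -4.96271247e-06,
        1.00664026e+00,  1.61721563e+00]), 'joint_vel': array([-0.00039027,  0.00010875, -0.00018417, -0.00155126,  0.00038008,
       -0.00114847]), 'effort': array([-5.69156928e-04, -3.85122263e+01, -2.69993448e+01, -1.66579036e-05,
        3.68074470e-04,  3.05183953e-06]), 'eef_pos': array([0.47147166, 0.32073995, 0.04209477]), 'ee_rot': array([ 3.09299608e+00,  5.50366009e-01, -5.51420649e-05]), 'ft_force': array([ 0.47320663, -0.02083209, -0.23075781]), 'torque': array([ 0.00567352,  0.03549341, -0.02706141]), 'grasp_force': 0.0, 'grip_width': -1.5043565528343456e-05}
```

View pics/c4.png

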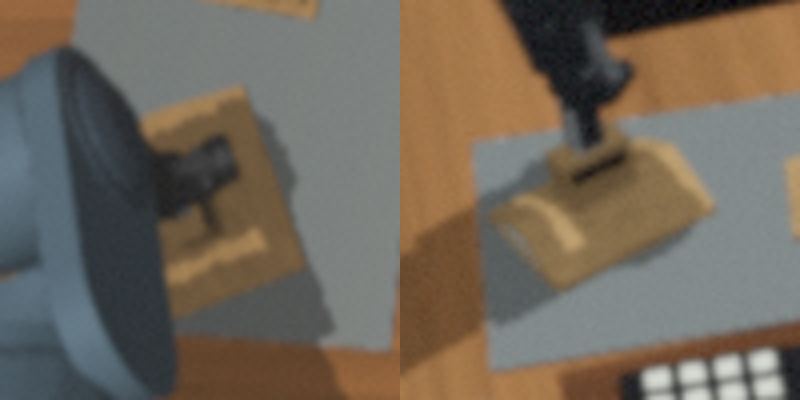

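In the crop the shut fingers stand above or behind the bar, with tips at about side px (203,128), although z reads 0.042. I measure the real tip position.

```bash
python3 - <<'E' 2>/dev/null
from m import *
f=np.load('pics/side4.npz'); W=world('side',f['d'])
for v in range(112,140,2): print(v,[tuple(np.round(W[v,u]*1000).astype(int)) + (int(f['im'][v,u].sum()),) if f['d'][v,u]>0 else None for u in range(196,214,3)])
p=bot.camera_params('side'); T=np.array(p['camera_from_world'])
for z in(.031,.042,.07): 
    c=T@[.4715,.3207,z,1]; print(z,p['cx']+p['fx']*c[0]/c[2],p['cy']+p['fy']*c[1]/c[2])
E
```

```text
112 [(np.int64(460), np.int64(299), np.int64(131), 93), (np.int64(467), np.int64(303), np.int64(126), 87), (np.int64(476), np.int64(327), np.int64(106), 112), (np.int64(478), np.int64(264), np.int64(152), 109), (np.int64(484), np.int64(263), np.int64(151), 139), (np.int64(491), np.int64(264), np.int64(149), 169)]
114 [(np.int64(459), np.int64(312), np.int64(115), 111), (np.int64(466), np.int64(303), np.int64(120), 90), (np.int64(471), np.int64(281), np.int64(135), 93), (np.int64(477), np.int64(265), np.int64(146), 88), (np.int64(484), np.int64(265), np.int64(144), 81), (np.int64(492), np.int64(277), np.int64(133), 135)]
116 [(np.int64(459), np.int64(328), np.int64(97), 229), (np.int64(465), np.int64(305), np.int64(113), 84), (np.int64(470), np.int64(283), np.int64(128), 103), (np.int64(476), np.int64(267), np.int64(139), 64), (np.int64(484), np.int64(277), np.int64(129), 81), (np.int64(492), np.int64(290), np.int64(117), 214)]
118 [(np.int64(458), np.int64(321), np.int64(97), 311), (np.int64(464), np.int64(302), np.int64(110), 129), (np.int64(470), np.int64(283), np.int64(122), 95), 
[... 2681 characters left out ...]
 225), (np.int64(455), np.int64(307), np.int64(52), 208), (np.int64(462), np.int64(308), np.int64(48), 113), (np.int64(470), np.int64(312), np.int64(43), 182), (np.int64(477), np.int64(313), np.int64(40), 219), (np.int64(485), np.int64(316), np.int64(36), 238)]
138 [(np.int64(447), np.int64(313), np.int64(42), 229), (np.int64(454), np.int64(306), np.int64(46), 218), (np.int64(461), np.int64(307), np.int64(43), 204), (np.int64(468), np.int64(308), np.int64(40), 234), (np.int64(476), np.int64(311), np.int64(36), 224), (np.int64(484), np.int64(316), np.int64(29), 249)]
0.031 205.78659691138793 137.37652232420055
0.042 205.1065177429998 134.1031214608132
0.07 203.3280574287228 125.54292170928606
```

Run:
```python
import cv2; im=cv2.imread('pics/side4.png')[95:165,160:255]; cv2.imwrite('pics/c4b.png',cv2.resize(im,None,fx=8,fy=8,interpolation=cv2.INTER_CUBIC))
```

```text
(no output)
```

View pics/c4b.png

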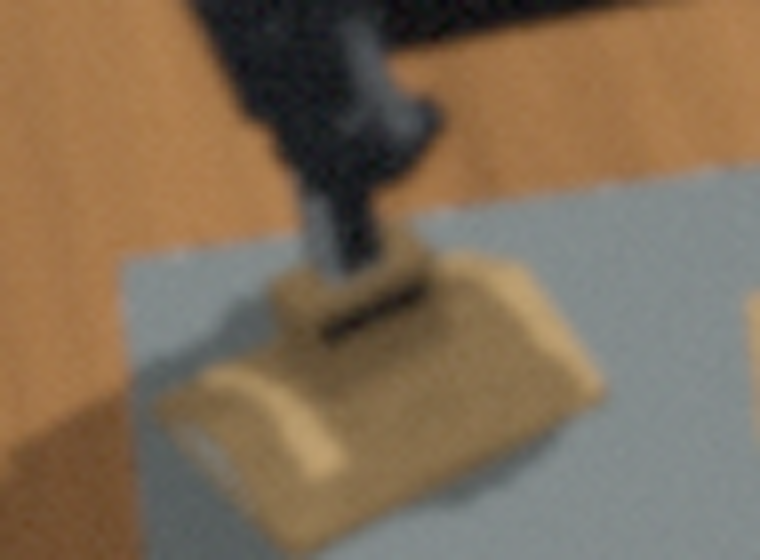

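The shut tips stand at z≈0.068, just above the bar top at 0.063. The true tool height is therefore about 36 mm above the reading, while x and y agree. I reopen, go down about 34 mm and grip, watching the force.

```bash
python3 -m inch '0 0 0 0 0 0 1;0 0 0 0 0 0 1;0 0 0 0 0 0 1;0 0 0 0 0 0 1;0 0 5 0 0 0 1;0 0 12 0 0 0 1;0 0 20 0 0 0 1;0 0 26 0 0 0 1' 25 && python3 -m inch '0 0 3 0 0 0 1;0 0 6 0 0 0 1;0 0 8 0 0 0 0.4;0 0 8 0 0 0 0;0 0 8 0 0 0 -0.3;0 0 8 0 0 0 -0.5;0 0 8 0 0 0 -1;0 0 8 0 0 0 -1' 25
```

```text
time_s: 7.4
eef_pos: [0.4711, 0.3206, 0.0152]
ee_rot: [3.093, 0.55, -0.002]
ft_force: [0.4, 0.1, 0.0]
grip_width: 0.0851
grasp_force: 0.0
time_s: 8.4
eef_pos: [0.4717, 0.3209, 0.0084]
ee_rot: [-3.093, -0.55, -0.001]
ft_force: [0.3, 0.2, 3.0]
grip_width: 0.0219
grasp_force: 25.0
```

Gripped at 21.9 mm and 25 N. Lift.

```bash
python3 -m inch '0 0 -3 0 0 0 -1;0 0 -12 0 0 0 -1;0 0 -30 0 0 0 -1;0 0 -60 0 0 0 -1;0 0 -95 0 0 0 -1;0 0 -130 0 0 0 -1;0 0 -160 0 0 0 -1;0 0 -172 0 0 0 -1' && python3 - <<'E' 2>/dev/null
from m import *
for c in('top','side'):
    im,d=snap(c,c+'5')
    W=world(c,d); x,y,z=W[...,0],W[...,1],W[...,2]
    n=(abs(x-.472)<.1)&(abs(y-.321)<.1)
    q=W[n&(z>.165)&(z<.206)]
    if len(q)>3: rect(q,c)
    print(np.round(np.nanpercentile(q[:,2],[1,5,20,50,90]),3))
E
python3 go.py .50 0 .18 13
```

```text
time_s: 9.4
eef_pos: [0.4727, 0.3213, 0.1835]
ee_rot: [-3.092, -0.55, -0.008]
ft_force: [-0.1, 0.2, -0.8]
grip_width: 0.0221
grasp_force: 24.8
top 1596 c [475.5 318.9] size [123.1  86. ] ang 19.7 z50 0.1942 zmax 0.206
[0.179 0.184 0.188 0.194 0.203]
side 1217 c [471.4 320.8] size [121.6  94. ] ang 20.2 z50 0.1925 zmax 0.206
[0.178 0.181 0.186 0.193 0.202]
yaw 20.18 shift [-84.7 311.    1.7] turn [-0.02 -0.19  7.18] [0.4  0.09 1.79 0.   1.26 1.62] 9.5
```

View pics/side5.png

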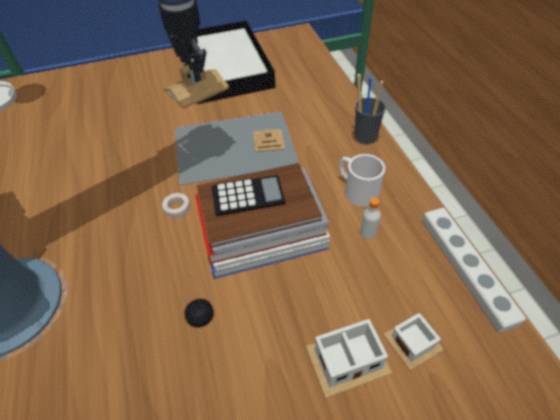

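The roof hangs level with its underside at about 0.176, above the mat, and nothing was disturbed. I carry it across in two calls.

```bash
python3 -m inch '-2 12 0 0 0 0 -1;-7 42 0 0 0 0 -1;-15 88 0 0 0 0 -1;-23 138 0 0 0 0 -1;-31 188 0 0 0 0 -1;-40 240 0 0 0 0 -1;-48 288 0 0 0 0 -1;-53 320 0 0 0 0 -1' && python3 -m inch '-4 24 0 0 0 2 -1;-11 68 0 0 0 5 -1;-20 118 0 0 0 8 -1;-28 168 0 0 0 11 -1;-36 218 0 0 0 14 -1;-44 265 0 0 0 17 -1;-50 303 0 0 0 19 -1;-53 319 0 0 0 19.4 -1' && python3 go.py .594 -.315 .183 .7
```

```text
time_s: 10.5
eef_pos: [0.531, -0.0005, 0.1783]
ee_rot: [-3.093, -0.547, 0.005]
ft_force: [-0.8, 0.9, -0.2]
grip_width: 0.0217
grasp_force: 24.8
time_s: 11.5
eef_pos: [0.5911, -0.3175, 0.1779]
ee_rot: [-3.14, -0.017, 0.004]
ft_force: [-1.1, 0.0, -1.1]
grip_width: 0.0215
grasp_force: 24.8
yaw 0.64 shift [ 3.  -2.5 -5.1] turn [-0.11  0.15 -0.06] [-0.66  0.32  1.52 -0.    1.3   0.9 ] 11.5
```

```bash
python3 -m inch '1 -1 4 0 0 0 -1;2 -2 12 0 0 0 -1;2 -2 25 0 0 0 -1;2 -2 40 0 0 0 -1;2 -2 52 0 0 0 -1;2 -2 58 0 0 0 -1;2 -2 60 0 0 0 -1;2 -2 60 0 0 0 -1' && python3 - <<'E' 2>/dev/null
from m import *
for c in('top','side'):
    im,d=snap(c,c+'6')
    W=world(c,d); x,y,z=W[...,0],W[...,1],W[...,2]
    n=(abs(x-.594)<.09)&(abs(y+.315)<.08)
    q=W[n&(z>.095)&(z<.142)]
    rect(q,c); print(np.round(np.nanpercentile(q[:,2],[1,3,5,20,50]),3))
    rect(W[n&(z>.05)&(z<.066)],'house')
E
python3 go.py .594 -.315 .183 .7
```

```text
time_s: 12.5
eef_pos: [0.5946, -0.3138, 0.1204]
ee_rot: [3.141, 0.021, 0.001]
ft_force: [0.9, 0.5, -0.4]
grip_width: 0.0217
grasp_force: 24.9
top 764 c [ 596.5 -298.8] size [ 64.8 121. ] ang 89.4 z50 0.1277 zmax 0.1419
[0.115 0.118 0.12  0.123 0.128]
house 128 c [ 595.4 -281.6] size [98.   6.7] ang 1.2 z50 0.0593 zmax 0.0647
side 2653 c [ 594.1 -313.4] size [120.9  91.5] ang 0.9 z50 0.1286 zmax 0.142
[0.117 0.118 0.12  0.124 0.129]
house 405 c [ 579.  -337.5] size [ 58.6 120.7] ang 58.1 z50 0.0593 zmax 0.0629
yaw 0.77 shift [ -0.6   1.2 -62.2] turn [ 0.04 -0.05  0.07] [-0.65  0.38  1.56  0.    1.2   0.9 ] 12.6
```

View pics/side6.png

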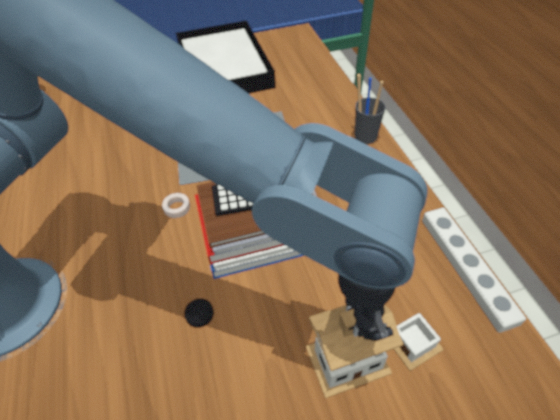

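Roof at (594.1, -313.4) against house (593, -315.6) in the same camera, and the underside is at about 0.112–0.113. I correct by (-1, -2) mm and lower 41 mm.

```bash
python3 -m inch '0 1 3 0 0 0 -1;-1 2 9 0 0 0 -1;-1 2 16 0 0 0 -1;-1 2 24 0 0 0 -1;-1 2 31 0 0 0 -1;-1 2 37 0 0 0 -1;-1 2 40 0 0 0 -1;-1 2 41 0 0 0 -1' && python3 -m inch '0 0 0 0 0 0 -1;0 0 0 0 0 0 -1;0 0 0 0 0 0 -1;0 0 0 0 0 0 -1;0 0 0 0 0 0 -1;0 0 0 0 0 0 -1;0 0 0 0 0 0 -1;0 0 0 0 0 0 -1' && python3 - <<'E' 2>/dev/null
from m import *
for c in('top','side'):
    im,d=snap(c,c+'7')
    W=world(c,d); x,y,z=W[...,0],W[...,1],W[...,2]
    n=(abs(x-.594)<.09)&(abs(y+.315)<.08)
    q=W[n&(z>.0675)&(z<.1)]
    rect(q,c); print(np.round(np.nanpercentile(q[:,2],[1,3,5,20,50]),3))
cv2.imwrite('pics/c7.png',cv2.resize(im[270:410,270:460],None,fx=4,fy=4,interpolation=cv2.INTER_CUBIC)[:,:,::-1])
E
python3 go.py .593 -.3155 .08 .7
```

```text
time_s: 13.6
eef_pos: [0.5934, -0.3156, 0.0789]
ee_rot: [-3.141, -0.021, 0.0]
ft_force: [-0.6, -0.3, -0.9]
grip_width: 0.0214
grasp_force: 24.9
time_s: 14.6
eef_pos: [0.5934, -0.3156, 0.0791]
ee_rot: [3.142, 0.021, 0.0]
ft_force: [0.7, -0.1, -0.9]
grip_width: 0.0217
grasp_force: 24.9
top 670 c [ 595.2 -301.2] size [120.   64.6] ang 0.8 z50 0.0863 zmax 0.1
[0.075 0.077 0.078 0.082 0.086]
side 2363 c [ 593.2 -315.6] size [121.3  90.8] ang 0.7 z50 0.0873 zmax 0.1
[0.075 0.077 0.078 0.082 0.087]
yaw 0.78 shift [-0.4 -0.1 -0.9] turn [-0.    0.    0.08] [-0.66  0.43  1.58  0.    1.13  0.9 ] 14.7
```

View pics/c7.png

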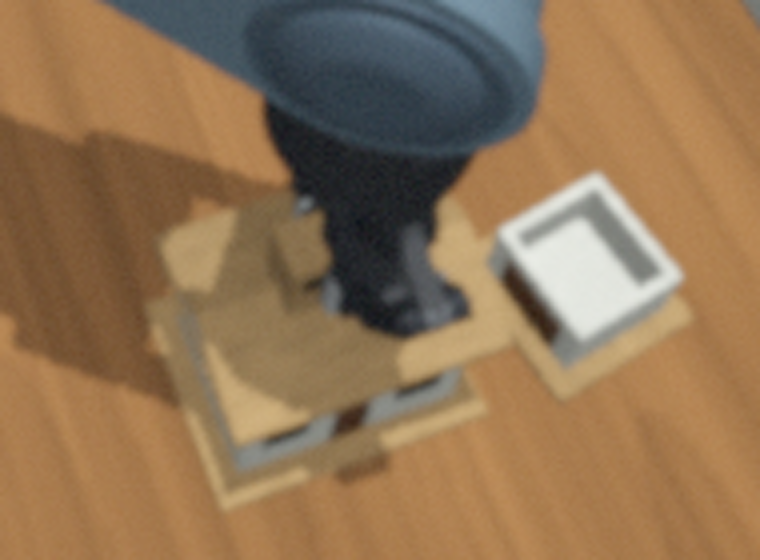

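The roof sits centred and parallel over the house, held by the bar. Its underside is at about 0.071–0.073, within the 0.064–0.080 window. I hand in.

```bash
python3 -c "
from bench import bot
print(bot.job_done())"
```

```text
the job is handed in; nothing more can be done
None
```

The job is handed in: the roof is held level about 11–13 mm above the wall tops, centred on the house to about 1 mm and aligned with it by the side camera, gripped at 25 N after one missed grip. I saw no contact with anything else, but no verdict came back.

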